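# Pin the lifting handle and hold the router template level above the speaker cabinet

## Task

Take the red-handled lock pin out of its wooden block and push it fully down through the lifting handle's foot into the template board, so that the handle cannot slide out. Then, by the green handle alone, lift the template straight up off the loudspeaker cabinet, a good 70 mm clear of it, and finish holding it there in the gripper, still and level above the cabinet: do not put it down or let go. Never raise or tip the template before the pin is in, keep it close to level all the way, and leave the tape roll and the loose loudspeaker driver where they are.

Things in the scene. Friction and masses are not known exactly. Their poses are not given: they have to be found in the camera images.
- pin: loose lock pin: steel shank 10 mm diameter, 21 mm long with a tapered foot, under a steel collar 24 mm across and 4 mm thick, with a red round grip 18 mm diameter and 40 mm tall on top; 60 g. Origin on its axis at the underside of the collar (shank below, grip from 4 to 44 mm above); z up along the pin. It starts upright in the dark wooden block, shank in the block's hole, collar resting on the block's top.
- pin_block: fixed dark wooden block 70 x 70 x 45 mm with a 14 mm hole in the centre of its top where the pin is parked; origin at the centre of its underside
- cabinet: fixed shallow loudspeaker cabinet lying on its back, black with a pale wooden front facing up: 190 (its x) x 320 (its y) x 100 mm high; origin at the centre of its underside. The template lies on its top.
- template: loose brown wooden router template board, 170 (its x) x 300 (its y) x 15 mm with two big round cutouts (90 mm, at y = -98 and +98 mm) and, along x across its middle, an aluminium T-channel 68 mm wide standing 13 mm above the board, whose lips hold down the handle's foot; the channel is closed by a stop at +x and open at -x. With the channel about 0.45 kg, varying. Origin at the centre of the board's underside, z up.
- handle: loose lifting handle: yellow-painted steel foot plate 155 (its x) x 50 x 8 mm lying in the template's T-channel (already slid home, about 1 mm of play), carrying in its middle an upright green grip block 44 (x) x 24 (y) x 80 mm tall (top 88 mm above the foot's underside); about 0.22 kg. Origin at the centre of the foot's underside, on the grip's axis; same x, y, z directions as the template. The grip stands over the centre of gravity of the whole, near enough.
- handle_hole (a point): centre of the mouth of the 13 mm pin hole in the handle's foot, on the foot's top face, 58 mm from the grip's axis towards +x of the handle; the plate is 8 mm thick here
- board_hole (a point): centre of the mouth of the matching 13 mm through hole in the template board, on the board's top face straight under the foot's hole; the board is 15 mm thick here
- tape_roll: bystander, to be left alone: yellow tape roll, lying flat, 84 mm across, 25 mm high; origin at the centre of its underside
- woofer: bystander, to be left alone: dark round loudspeaker driver, 84 mm across, 47 mm high, standing in front of the cabinet; origin at the centre of its underside
Mind the look-alikes: they are no part of the job. Leave any orange look-alike of the handle alone.

How it is judged:
On the way, in this order (a step that is already met when the one before it is completed fails the run):
1. the pin stands fully down through the handle's foot into the board (z of pin in the frame of handle_hole below 0.004 m and horizontal distance between pin and handle_hole below 0.005 m and horizontal distance between pin and board_hole below 0.006 m and z of pin in the frame of board_hole between 0.004 and 0.014 m and angle between the z axis of pin and the z axis of handle, either way round below 0.2 rad), for 0.3 s.
2. the pinned template is held level, clear above the cabinet (all of step 1 and height (world z) of template above 0.15 m and angle between template's own z axis and vertical below 0.07 rad and linear speed of template below 0.03 m/s and angular speed of template below 0.15 rad/s and horizontal distance between template and cabinet below 0.08 m and contact force between the fingers and handle above 2 N and contact force between template and cabinet below 0.05 N), for 0.5 s.
At the end, for the whole second after the job is handed in: the fingers grip the handle; the board is 50 mm or more above the cabinet, within 80 mm of its centre, within 4 degrees of level, under 30 mm/s and 0.15 rad/s, touched by neither robot nor cabinet; the pin stands in both holes, collar within 4 mm of the foot (all of step 2 and contact force between each of the arm, the fingers and template below 0.5 N); the arm keeps its last pose, push and grip.
It fails at once if the template is raised (over 10 mm) before the pin is in (height (world z) of template above 0.11 m and not (z of pin in the frame of handle_hole below 0.004 m and horizontal distance between pin and handle_hole below 0.005 m and horizontal distance between pin and board_hole below 0.006 m and z of pin in the frame of board_hole between 0.004 and 0.014 m and angle between the z axis of pin and the z axis of handle, either way round below 0.2 rad)).
It fails at once if the template is tipped more than 14 degrees (angle between template's own z axis and vertical above 0.25 rad).
It fails at once if a bystander is moved more than 30 mm (distance of any of tape_roll, woofer from where it was at the start of the episode above 0.03 m).
It also fails if it takes over 53 s, if anything falls off the work surface, if the arm or the gripper's body presses on something with over 40 N, if the wrist force passes 120 N, or if a joint passes its speed limit or range.

## Robot

A 6-joint arm with a two-finger parallel gripper is mounted at the origin on the work surface. World frame = base frame: x ahead of the robot, y to its left, z up, the work surface at z = 0. Lengths are in m, angles in rad, forces in N, time in s.
With the tool pointing down it reaches from about 0.3 to 0.875 m from the base axis. Payload 6.4 kg.
Tool frame: the origin (TCP) lies on the centre line of the jaws, within the pads' length; the fingertips stand 11 mm ahead of it and the grasp point (between the pads) lies 8 mm behind it; z points along the fingers, y is the line along which they close (so a half turn about z gives the same grasp; the last joint's range is limited). The gripper opens to 85 mm and grips with 20 to 120 N. Pads are 22 mm wide; open, the fingers measure 114 mm over their backs; the gripper's body (76 mm by 85 mm) begins 54 mm behind the grasp point. The pads swing forward as they close: fully open they stand 13 mm farther back than shut.
Start: joints at [0.959, 0.181, 1.607, -0, 1.354, -0.206], TCP at [0.227, 0.528, 0.242] pointing down, gripper open.
Joint ranges: [-2.99, 2.99], [-0.89, 2.07], [0.3, 2.58], [-1.14, 4.28], [0, 2.63], [-3.12, 3.12]. Speed limits (rad/s): [2.57, 2.57, 3.01, 3.14, 3.14, 3.14].

## Interface

Orientations are given as a unit quaternion [w, x, y, z].
In Python, from cell import * gives the robot as it stands. The module is installed in compiled form; this text tells all that it offers.
- The arm moves only by the tool jog_arm, never from a script. Its argument "series" is a list of rows, each a list of 3 entries, a list of its own where there are three numbers: the closure, from -1 (fully open) to 1 (shut), then the shift along the tool's x, y, z in m, then the turn, a rotation vector about the tool's x, y, z in degrees. In form: [[jaw, [dx, dy, dz], [ax, ay, az]], ...]. A call has 1 to 10 rows; each row is the pose to reach, as a shift and turn from the pose commanded when the call began, along the tool's axes at that moment; what a row does not reach only later rows make up. A row lasts 1/12 s, in which the tool goes at most 41.7 mm and 7.16 degrees, less where a joint would pass 70% of its speed; a pose out of reach is approached as far as the arm can. A call with a gripper value outside its range is refused whole. The fingers move at their own pace and stop on an object; the grip force is fixed at half the most. Time passes only in rows, so rows that repeat a pose let the fingers close. It gives the time, the measured TCP pose, the force, the opening and the grip force at its end, in the units of the state.
- observe(): the state, without advancing time (a new reading comes with each control period).
- grab_frame(name): name is "scene" or "side" or "wrist"; returns a dict with "img" (480x640x3 uint8, blue, green, red), "fov_y" (degrees; the focal length in pixels is half the picture's height over the tangent of half this angle, whatever the lens; pixels are square), "cx", "cy" (the principal point, pixels), "eye" and "orientation" of the camera in the world. Camera axes: x right, y down, z forward; pixel columns grow to the right and rows downward; lengths in m; the calibration is good to about 2 mm. A picture is of the moment at which its call begins. There is no depth.
- hand_in(): hands the job in; it is judged then, once.
Trained networks look in a picture, given as the dict that the camera call returned (one of the last four; its "shot" number tells which), for a name from the list of things; names that differ only in an ending like _2 or _b are one class to them, and where a whole thing is asked for, a point or a joint stands for the part that bears it (a point fixed in the world has none). Each returns a list of dicts, best first, with "score" (0 to 1); they miss things now and then, are a little off and sometimes report something else, mostly with a low value. They report only what shows in the picture. A call takes as long as a camera call. They do not tell look-alikes from the thing itself.
- look_for(picture, name): "pixel" ([column, row] in pixels, amid what is visible of it).
- masks_of(picture, name): "mask" (480x640 bool, what is visible of it) and "pixel" ([column, row] in pixels, amid what is visible of it).
- pinpoint(picture, name): "pixel" ([column, row] in pixels: a listed point, or the origin of a listed thing).
The state is a dict: "time_s": time; "qpos": joint angles; "qd": joint speeds; "joint_efforts": joint torques, N m; "tcp_pos": TCP position; "tool_rot": TCP orientation; "force": force on the tool from outside, world axes, zero at the start; "moment": the same for the moment, N m; "finger_gap": opening from 0.0 (shut) to 1.0 (fully open); "grip_force": force on a finger pad.
Only numpy, scipy, OpenCV 4.12 (cv2) and the standard library are available. Lean on these libraries where they do the work, as an engineer would, in place of code of your own. Each camera call takes 0.05 s, during which the arm holds its last target. There are 200 camera calls.

## Working session

There is one attempt and no reset: what is moved stays moved. The work goes in short steps, Python scripts to look and compute and a tool call to move; the robot and the scene stay as the last step left them, time stands still between calls to the robot, and variables do not carry over. Pictures are saved under pics/ and viewed, at most 10 in all, crops included, and the job is handed in when it is done.

Besides the shell and the picture viewer there is one more tool, called after "Request:" as a command line: name --argument value ..., lists and objects as JSON in quotes. jog_arm: Moves the arm, as the interface text tells. Its arguments: {"type":"object","properties":{"series":{"type":"array","items":{"type":"array"}}},"required":["series"]}

```bash
mkdir -p pics; cat > h.py <<'E'
from cell import *
import numpy as np, cv2
from scipy.spatial.transform import Rotation as R
def rot(q): return R.from_quat([q[1],q[2],q[3],q[0]])
def ray(p,px):
    f=240/np.tan(np.radians(p["fov_y"])/2)
    d=np.array([(px[0]-p["cx"])/f,(px[1]-p["cy"])/f,1.])
    return np.array(p["eye"]),rot(p["orientation"]).apply(d)
def atz(p,px,z):
    e,d=ray(p,px); return e+d*(z-e[2])/d[2]
def tri(l):
    A=np.zeros((3,3));b=np.zeros(3)
    for p,px in l:
        e,d=ray(p,px);d/=np.linalg.norm(d);M=np.eye(3)-np.outer(d,d);A+=M;b+=M@e
    return np.linalg.solve(A,b)
def proj(p,X):
    c=rot(p["orientation"]).inv().apply(np.array(X)-p["eye"]);f=240/np.tan(np.radians(p["fov_y"])/2)
    return np.round([p["cx"]+f*c[0]/c[2],p["cy"]+f*c[1]/c[2]],1)
E
python3 - <<'E'
from h import *
np.set_printoptions(precision=4,suppress=True)
P={n:grab_frame(n) for n in("scene","side")}
for n,p in P.items():
    cv2.imwrite(f"pics/{n}0.png",p["img"])
    print(n,p["eye"])
    for t in("pin","pin_block","cabinet","template","handle","handle_hole","board_hole","tape_roll","woofer"):
        print(n,t,[(np.round(r["pixel"],1),round(r["score"],2)) for r in pinpoint(p,t)[:3]])
s=observe();print(s["time_s"],s["tcp_pos"],s["tool_rot"],s["force"],s["finger_gap"])
E
```

```text
scene [ 1.3068 -0.5845  0.7423]
scene pin [(array([298.7, 265.1]), 0.57), (array([408.1, 236.9]), 0.56)]
scene pin_block [(array([407.9, 252.8]), 0.6)]
scene cabinet [(array([291.1, 295.9]), 0.69)]
scene template [(array([291. , 261.5]), 0.87)]
scene handle [(array([290.9, 251.7]), 0.88)]
scene handle_hole [(array([296.8, 266.2]), 0.89), (array([132.8, 403.6]), 0.87), (array([409. , 255.1]), 0.75)]
scene board_hole [(array([299. , 268.1]), 0.85)]
scene tape_roll [(array([448.2, 269.2]), 0.82)]
scene woofer [(array([289.8, 251.3]), 0.38)]
side [ 0.3067 -0.8329  0.8913]
side pin [(array([293. , 193.2]), 0.4)]
side pin_block [(array([292.5, 203.9]), 0.74)]
side cabinet [(array([323.9, 293. ]), 0.81)]
side template [(array([318.7, 259. ]), 0.89)]
side handle [(array([412.1, 392.6]), 0.69), (array([320.3, 255.1]), 0.56)]
side handle_hole [(array([432.8, 413.2]), 0.93), (array([292.2, 206.1]), 0.69), (array([343. , 253.1]), 0.62)]
side board_hole [(array([343.6, 253.2]), 0.73)]
side tape_roll [(array([321.4, 190.8]), 0.73)]
side woofer [(array([260.7, 299.7]), 0.56)]
1.0 [0.227  0.5283 0.2423] [0.     0.2015 0.9795 0.    ] [ 0.8715 -0.0326 -0.4804] 1.0002363445095017
```

View pics/scene0.png

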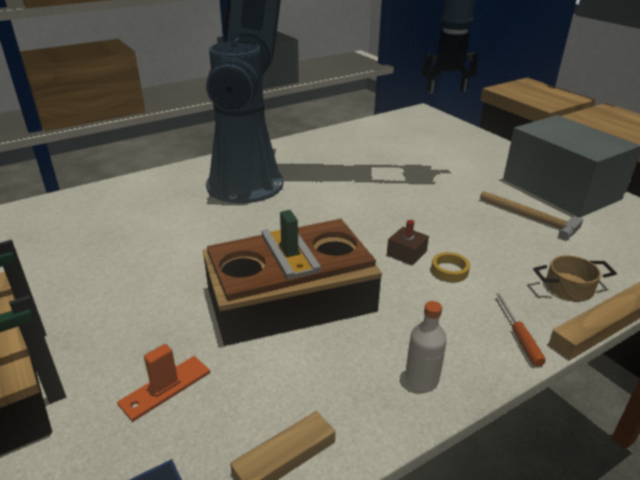

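View pics/side0.png

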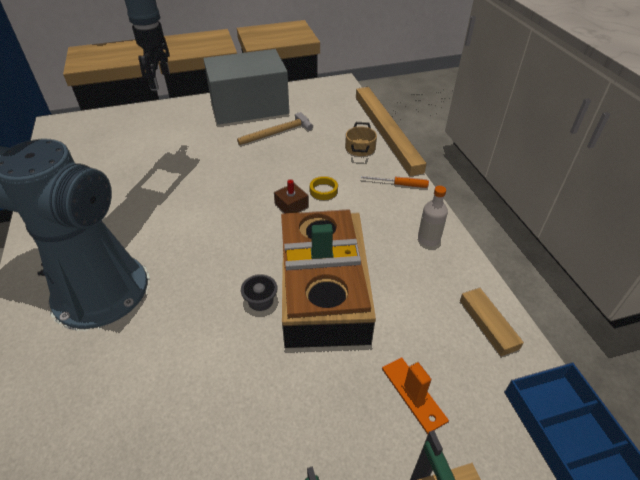

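```bash
python3 - <<'E'
from h import *
np.set_printoptions(precision=4,suppress=True)
a=grab_frame("scene");b=grab_frame("side")
T=lambda x,y:tri([(a,x),(b,y)])
print("pin",T((408.1,236.9),(293,193.2)),"block",T((407.9,252.8),(292.5,203.9)))
print("cab",T((291.1,295.9),(323.9,293)),"temp",T((291,261.5),(318.7,259)),"handle",T((290.9,251.7),(320.3,255.1)))
print("hole",T((296.8,266.2),(343,253.1)),T((299,268.1),(343.6,253.2)),"tape",T((448.2,269.2),(321.4,190.8)))
E
```

```text
pin [0.522  0.1651 0.0481] block [0.5207 0.1724 0.0014]
cab [ 0.5156 -0.1492 -0.0024] temp [ 0.5103 -0.136   0.0902] handle [ 0.5117 -0.1394  0.1123]
hole [ 0.5614 -0.1532  0.1149] [ 0.564  -0.15    0.1106] tape [ 0.6176  0.2089 -0.0008]
```

The scene shows the red pin in the dark block at about (409,232), with the template and green handle at about (290,235). The orange look-alike is at (163,375). In the side view the woofer is at (260,290) and the tape roll at (323,187). Moving above the pin.

Request:
jog_arm --series '[[-1, [-0.03, -0.015, 0], [0, 0, 0]], [-1, [-0.413, -0.214, 0.03], [0, 0, -10]], [-1, [-0.413, -0.214, 0.03], [0, 0, -10]], [-1, [-0.413, -0.214, 0.03], [0, 0, -10]], [-1, [-0.413, -0.214, 0.03], [0, 0, -10]], [-1, [-0.413, -0.214, 0.03], [0, 0, -10]], [-1, [-0.413, -0.214, 0.03], [0, 0, -10]], [-1, [-0.413, -0.214, 0.03], [0, 0, -10]], [-1, [-0.413, -0.214, 0.03], [0, 0, -10]], [-1, [-0.413, -0.214, 0.03], [0, 0, -10]]]'

```text
time_s: 1.93
tcp_pos: [0.4843, 0.2142, 0.2167]
tool_rot: [0.0, 0.115, 0.993, 0.0]
force: [0.2, 1.5, 0.0]
finger_gap: 1.002
grip_force: 0.0
```

Request:
jog_arm --series '[[-1, [-0.13, -0.06, 0.005], [0, 0, 0]], [-1, [-0.13, -0.06, 0.005], [0, 0, 0]], [-1, [-0.13, -0.06, 0.005], [0, 0, 0]]]'

```text
time_s: 2.18
tcp_pos: [0.5831, 0.1372, 0.2123]
tool_rot: [0.0, 0.116, 0.993, 0.0]
force: [0.7, 0.5, -0.3]
finger_gap: 0.998
grip_force: 0.0
```

```bash
python3 - <<'E'
from h import *
np.set_printoptions(precision=4,suppress=True)
p=grab_frame("wrist");cv2.imwrite("pics/w1.png",p["img"])
s=observe();print(s["tcp_pos"],s["tool_rot"],p["eye"],rot(p["orientation"]).as_matrix())
for n in("pin","pin_block","handle","handle_hole"):
    for r in pinpoint(p,n)[:2]: print(n,r["pixel"],r["score"],atz(p,r["pixel"],0.045))
E
```

```text
[0.5884 0.1319 0.2118] [ 0.0023  0.1176  0.9931 -0.0012] [0.5094 0.1562 0.3444] [[ 0.2301  0.9287  0.2909]
 [ 0.9732 -0.2196 -0.0687]
 [ 0.0001  0.2989 -0.9543]]
pin [346.2, 111.5] 0.87 [0.5162 0.1733 0.045 ]
pin_block [337.1, 111.8] 0.57 [0.5149 0.1674 0.045 ]
handle [340.1, 113.9] 0.65 [0.5167 0.169  0.045 ]
```

View pics/w1.png

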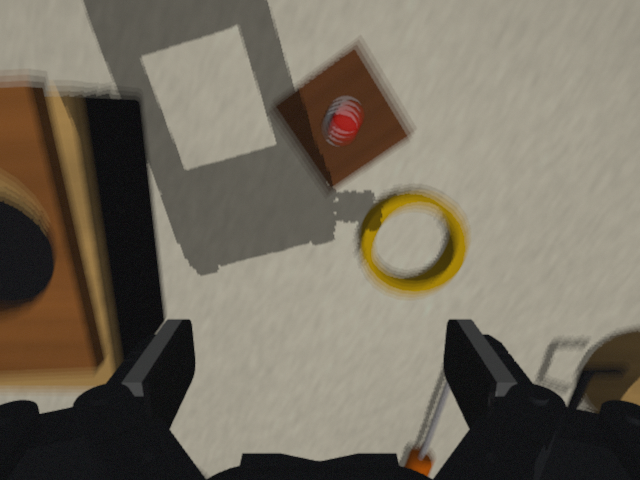

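The wrist view shows the pin on its block at (343,120), the tape roll at (412,242), and the cabinet edge on the left. The picture is blurred by motion, so I'll measure once more with the arm still.

```bash
python3 - <<'E'
from h import *
np.set_printoptions(precision=4,suppress=True)
grab_frame("side");grab_frame("side")
p=grab_frame("wrist")
s=observe();print(s["tcp_pos"],s["tool_rot"],s["qd"],rot(s["tool_rot"]).as_matrix())
r=pinpoint(p,"pin")[0];print(r["pixel"],r["score"],atz(p,r["pixel"],0.045))
# red grip: top-cap circle via mask colours
m=masks_of(p,"pin")[0]["mask"]
b,g,rr=[p["img"][...,i].astype(int) for i in range(3)]
red=(rr>100)&(g<70)&(b<80)&m
ys,xs=np.nonzero(red);print("red",xs.mean(),ys.mean(),atz(p,(xs.mean(),ys.mean()),0.069))
cv2.imwrite("pics/w2.png",cv2.resize(p["img"][40:200,240:440],(800,640))[:600])
E
```

```text
[0.5808 0.1401 0.2123] [-0.0001  0.1146  0.9934  0.0001] [ 0.0038 -0.0034 -0.0021 -0.0006 -0.0025  0.0005] [[-0.9737  0.2277 -0.0002]
 [ 0.2277  0.9737  0.0002]
 [ 0.0002  0.0001 -1.    ]]
[342.4, 116.4] 0.57 [0.5162 0.1728 0.045 ]
red 345.73919107391913 120.78521617852162 [0.5185 0.1731 0.069 ]
```

Request:
jog_arm --series '[[-1, [0.035, 0.009, 0.03], [0, 0, 0]], [-1, [0.069, 0.0175, 0.06], [0, 0, 0]], [-1, [0.069, 0.0175, 0.1], [0, 0, 0]], [-1, [0.069, 0.0175, 0.139], [0, 0, 0]], [-1, [0.069, 0.0175, 0.139], [0, 0, 0]], [-1, [0.069, 0.0175, 0.139], [0, 0, 0]], [-1, [0.069, 0.0175, 0.139], [0, 0, 0]]]'

```text
time_s: 3.27
tcp_pos: [0.52, 0.1722, 0.0752]
tool_rot: [0.001, 0.115, 0.993, 0.0]
force: [0.8, 0.0, 0.5]
finger_gap: 1.002
grip_force: 0.0
```

```bash
python3 - <<'E'
from h import *
np.set_printoptions(precision=4,suppress=True)
p=grab_frame("wrist");cv2.imwrite("pics/w3.png",p["img"])
s=observe();print(s["tcp_pos"],s["force"]);print(proj(p,np.array(s["tcp_pos"])+[0,0,.008]))
for n in("pin",):
    for r in pinpoint(p,n)[:2]: print(n,r["pixel"],r["score"],atz(p,r["pixel"],0.045))
E
```

```text
[0.521  0.1722 0.0761] [-0.5941  0.2581  0.5475]
[314.8 354.5]
pin [315.4, 297.4] 0.78 [0.5187 0.1726 0.045 ]
```

View pics/w3.png

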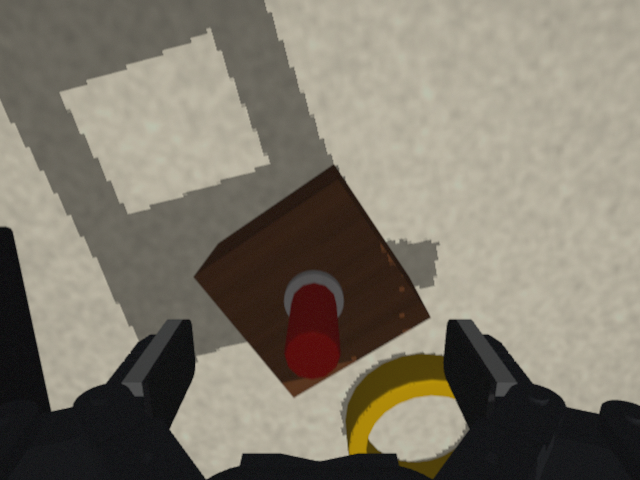

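The pin stands between the pads: collar at (314,298), top at (313,355). Closing the jaws, then lifting.

Request:
jog_arm --series '[[1, [0, 0, 0], [0, 0, 0]], [1, [0, 0, 0], [0, 0, 0]], [1, [0, 0, 0], [0, 0, 0]], [1, [0, 0, 0], [0, 0, 0]], [1, [0, 0, 0], [0, 0, 0]], [1, [0, 0, 0], [0, 0, 0]], [1, [0, 0, 0], [0, 0, 0]], [1, [0, 0, 0], [0, 0, 0]], [1, [0, 0, 0], [0, 0, 0]], [1, [0, 0, 0], [0, 0, 0]]]'

```text
time_s: 4.2
tcp_pos: [0.5187, 0.1718, 0.0735]
tool_rot: [0.0, 0.115, 0.993, -0.0]
force: [-1.3, -2.0, 6.0]
finger_gap: 0.189
grip_force: 58.7
```

Request:
jog_arm --series '[[1, [0, 0, -0.01], [0, 0, 0]], [1, [0, 0, -0.03], [0, 0, 0]], [1, [0, 0, -0.065], [0, 0, 0]], [1, [0, 0, -0.1], [0, 0, 0]], [1, [0, 0, -0.14], [0, 0, 0]], [1, [0, 0, -0.18], [0, 0, 0]], [1, [0, 0, -0.22], [0, 0, 0]], [1, [0, 0, -0.22], [0, 0, 0]]]'

```text
time_s: 4.87
tcp_pos: [0.5223, 0.1725, 0.3032]
tool_rot: [0.007, 0.115, 0.993, 0.002]
force: [0.6, 0.8, 0.4]
finger_gap: 0.186
grip_force: 58.7
```

Request:
jog_arm --series '[[1, [-0.007, -0.04, 0], [0, 0, 0]], [1, [-0.014, -0.08, 0], [0, 0, 0]], [1, [-0.02, -0.12, 0], [0, 0, 0]], [1, [-0.027, -0.16, 0], [0, 0, 0]], [1, [-0.034, -0.2, 0], [0, 0, 0]], [1, [-0.041, -0.24, 0], [0, 0, 0]], [1, [-0.048, -0.28, 0], [0, 0, 0]], [1, [-0.053, -0.308, 0], [0, 0, 0]], [1, [-0.053, -0.308, 0], [0, 0, 0]], [1, [-0.053, -0.308, 0], [0, 0, 0]]]'

```text
time_s: 5.7
tcp_pos: [0.4991, -0.1413, 0.2929]
tool_rot: [-0.0, 0.117, 0.993, 0.0]
force: [0.2, 0.5, -0.5]
finger_gap: 0.191
grip_force: 58.9
```

```bash
python3 - <<'E'
from h import *
np.set_printoptions(precision=4,suppress=True)
grab_frame("side");grab_frame("side");grab_frame("side")
p=grab_frame("wrist");cv2.imwrite("pics/w4.png",p["img"])
s=observe();print(s["tcp_pos"],s["tool_rot"],s["grip_force"],s["finger_gap"],p["eye"])
for n,z in(("pin",s["tcp_pos"][2]-.028),("handle",.115),("handle_hole",.123),("board_hole",.115),("template",.1)):
    for r in pinpoint(p,n)[:2]: print(n,r["pixel"],round(r["score"],2),atz(p,r["pixel"],z))
E
```

```text
[ 0.4996 -0.1387  0.2931] [-0.0001  0.1145  0.9934  0.0002] 58.94480645656586 0.19178962649317038 [ 0.4259 -0.1201  0.4252]
pin [319.1, 300.5] 0.84 [ 0.4989 -0.1371  0.2651]
handle [317.6, 233.3] 0.9 [ 0.5133 -0.1415  0.115 ]
handle [69.2, 353.1] 0.78 [ 0.5664 -0.3636  0.115 ]
handle_hole [24.0, 371.2] 0.6 [ 0.57   -0.3997  0.123 ]
handle_hole [281.4, 44.9] 0.56 [ 0.3829 -0.1347  0.123 ]
```

View pics/w4.png

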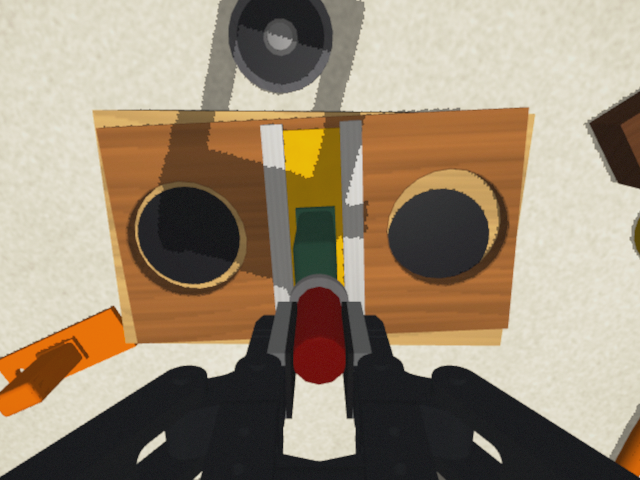

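The view shows the green grip at (315,245) in the channel, the yellow foot, and the woofer at (280,38). The pin is held upright at (318,330) and hides the hole. I'll get the board's yaw, then shift +x to see the hole.

```bash
python3 - <<'E'
from h import *
np.set_printoptions(precision=4,suppress=True)
p=grab_frame("wrist")
b,g,r=[p["img"][...,i].astype(int) for i in range(3)]
m=masks_of(p,"template")[0]["mask"]
pts=[(97,128),(528,108),(507,327),(125,335)]
W=[atz(p,q,.115) for q in pts];print(W,np.mean(W,0))
def yaw(a,b): return np.degrees(np.arctan2(*(b-a)[[1,0]]))
print("y-edges",yaw(W[0],W[1])-90,yaw(W[3],W[2])-90,"x-edges",yaw(W[0],W[3]),yaw(W[1],W[2]))
# rails outer edges, z=.128
for e in([(262,126),(275,290)],[(362,122),(363,295)]):
    print("rail",yaw(*[atz(p,q,.128) for q in e]),[atz(p,q,.128) for q in e])
ys,xs=np.nonzero((r>120)&(g>90)&(b<60)&(np.arange(480)[:,None]<200)&(abs(np.arange(640)-315)<40))
Y=[]; 
for y in range(135,200,5):
    s=xs[ys==y]
    if len(s)>5: Y.append((y,s.min(),s.max()))
print(Y)
print(np.degrees(np.arctan2(.2277,.9737)))
E
```

```text
[array([ 0.404 , -0.2744,  0.115 ]), array([0.4592, 0.0196, 0.115 ]), array([ 0.6249, -0.0115,  0.115 ]), array([ 0.5615, -0.3137,  0.115 ])] [ 0.5124 -0.145   0.115 ]
y-edges -10.640869713481791 -11.845349021247003 x-edges -14.00756470383132 -10.637927717880997
rail -10.758453327763439 [array([ 0.4288, -0.1602,  0.128 ]), array([ 0.5458, -0.1824,  0.128 ])]
rail -11.138694721032936 [array([ 0.4416, -0.0946,  0.128 ]), array([ 0.5648, -0.1189,  0.128 ])]
[(135, np.int64(284), np.int64(339)), (140, np.int64(284), np.int64(340)), (145, np.int64(285), np.int64(340)), (150, np.int64(285), np.int64(340)), (155, np.int64(285), np.int64(340)), (160, np.int64(286), np.int64(340)), (165, np.int64(286), np.int64(340)), (170, np.int64(286), np.int64(340)), (175, np.int64(287), np.int64(341)), (180, np.int64(287), np.int64(341)), (185, np.int64(287), np.int64(341)), (190, np.int64(288), np.int64(341)), (195, np.int64(288), np.int64(341))]
13.162107650005751
```

Request:
jog_arm --series '[[1, [-0.035, 0, 0], [0, 0, 0]], [1, [-0.073, 0, 0], [0, 0, 0]], [1, [-0.073, 0, 0], [0, 0, 0]], [1, [-0.073, 0, 0], [0, 0, 0]], [1, [-0.073, 0, 0], [0, 0, 0]], [1, [-0.073, 0, 0], [0, 0, 0]], [1, [-0.073, 0, 0], [0, 0, 0]]]'

```text
time_s: 6.83
tcp_pos: [0.57, -0.1566, 0.294]
tool_rot: [0.0, 0.115, 0.993, -0.0]
force: [-0.8, -0.4, -0.5]
finger_gap: 0.19
grip_force: 58.9
```

```bash
python3 - <<'E'
from h import *
np.set_printoptions(precision=4,suppress=True)
p=grab_frame("wrist");cv2.imwrite("pics/w5.png",p["img"])
s=observe();print(s["tcp_pos"],s["tool_rot"],s["qd"])
for n,z in(("pin",s["tcp_pos"][2]-.028),("handle",.115),("handle_hole",.123),("board_hole",.115)):
    for r in pinpoint(p,n)[:2]: print(n,r["pixel"],round(r["score"],2),atz(p,r["pixel"],z))
E
```

```text
[ 0.5701 -0.1566  0.2941] [ 0.0006  0.1154  0.9933 -0.0002] [-0.001   0.0018 -0.002   0.0002  0.0002 -0.0014]
pin [319.6, 300.1] 0.55 [ 0.5693 -0.1546  0.2661]
handle [58.1, 293.5] 0.88 [ 0.5854 -0.3697  0.115 ]
handle [319.1, 133.9] 0.56 [ 0.5138 -0.1417  0.115 ]
handle_hole [318.7, 131.4] 0.65 [ 0.5117 -0.1415  0.123 ]
handle_hole [10.3, 316.5] 0.6 [ 0.5928 -0.408   0.123 ]
board_hole [322.7, 215.7] 0.82 [ 0.5719 -0.1526  0.115 ]
```

View pics/w5.png

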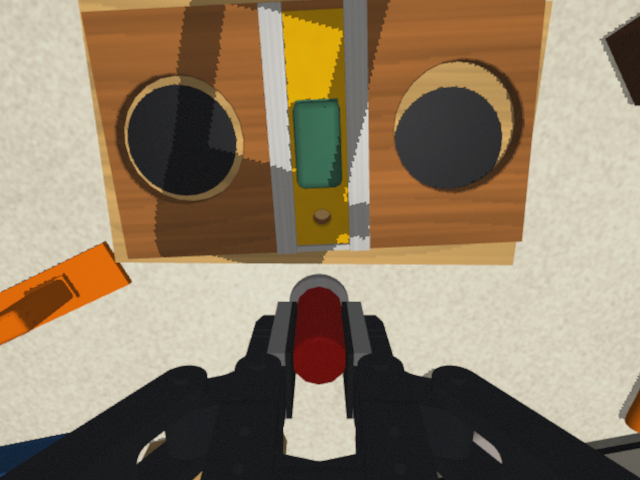

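The hole in the yellow foot shows at (322,215), just beyond the green grip at (318,143). Aligning yaw and going lower, beside the hole, for a close relative measurement.

Request:
jog_arm --series '[[1, [-0.03, 0.003, 0.03], [0, 0, -2]], [1, [-0.03, 0.003, 0.06], [0, 0, -2]], [1, [-0.03, 0.003, 0.09], [0, 0, -2]], [1, [-0.03, 0.003, 0.1], [0, 0, -2]], [1, [-0.03, 0.003, 0.1], [0, 0, -2]], [1, [-0.03, 0.003, 0.1], [0, 0, -2]], [1, [-0.03, 0.003, 0.1], [0, 0, -2]], [1, [-0.03, 0.003, 0.1], [0, 0, -2]]]'

```text
time_s: 7.75
tcp_pos: [0.6018, -0.1614, 0.196]
tool_rot: [0.002, 0.098, 0.995, -0.001]
force: [-0.4, 0.3, -0.8]
finger_gap: 0.189
grip_force: 58.9
```

```bash
python3 - <<'E'
from h import *
np.set_printoptions(precision=4,suppress=True)
p=grab_frame("wrist");cv2.imwrite("pics/w6.png",p["img"])
s=observe();T=np.array(s["tcp_pos"]);print(T,s["tool_rot"],s["qd"],s["finger_gap"]);M=rot(s["tool_rot"])
print("eye tool",M.inv().apply(p["eye"]-T))
for n,z in(("pin",T[2]-.028),("handle",.115),("handle_hole",.123),("board_hole",.115)):
    for r in pinpoint(p,n)[:2]:
        X=atz(p,r["pixel"],z);print(n,r["pixel"],round(r["score"],2),X,M.inv().apply(X-T))
E
```

```text
[ 0.6016 -0.1614  0.1957] [ 0.0019  0.098   0.9952 -0.0007] [-0.0001  0.0049  0.0072  0.0003  0.0006 -0.0003] 0.19244588631733922
eye tool [ 0.0758  0.0015 -0.1324]
pin [318.7, 301.7] 0.64 [ 0.6019 -0.16    0.1677] [0.0001 0.0014 0.028 ]
handle [319.2, 75.2] 0.79 [ 0.5139 -0.1423  0.115 ] [0.09   0.0016 0.0804]
handle_hole [320.7, 204.2] 0.87 [ 0.572  -0.1532  0.123 ] [0.0309 0.0023 0.0726]
board_hole [319.0, 199.0] 0.95 [ 0.571  -0.1538  0.115 ] [0.0318 0.0015 0.0806]
```

View pics/w6.png

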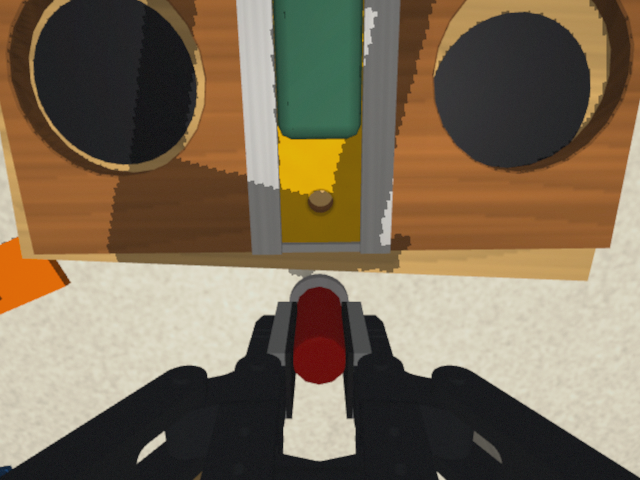

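The pin-to-hole offset in tool axes is about +31 mm in x and +0.5 mm in y. In the picture the hole is at (320,201) and the collar at (319,300), and yaw is aligned. Moving over the hole and partly in.

Request:
jog_arm --series '[[1, [0.016, 0.0005, 0], [0, 0, 0]], [1, [0.031, 0.0005, 0], [0, 0, 0]], [1, [0.031, 0.0005, 0], [0, 0, 0]], [1, [0.031, 0.0005, 0], [0, 0, 0]], [1, [0.031, 0.0005, 0], [0, 0, 0]], [1, [0.031, 0.0005, 0.008], [0, 0, 0]], [1, [0.031, 0.0005, 0.014], [0, 0, 0]], [1, [0.031, 0.0005, 0.02], [0, 0, 0]], [1, [0.031, 0.0005, 0.023], [0, 0, 0]], [1, [0.031, 0.0005, 0.026], [0, 0, 0]]]'

```text
time_s: 8.83
tcp_pos: [0.5703, -0.1543, 0.1664]
tool_rot: [-0.0, 0.098, 0.995, 0.0]
force: [0.0, -0.1, -0.3]
finger_gap: 0.189
grip_force: 59.0
```

Request:
jog_arm --series '[[1, [0, 0, 0.003], [0, 0, 0]], [1, [0, 0, 0.006], [0, 0, 0]], [1, [0, 0, 0.009], [0, 0, 0]], [1, [0, 0, 0.011], [0, 0, 0]], [1, [0, 0, 0.013], [0, 0, 0]], [1, [0, 0, 0.0135], [0, 0, 0]], [1, [0, 0, 0.0135], [0, 0, 0]]]'

```text
time_s: 9.42
tcp_pos: [0.5703, -0.1543, 0.1536]
tool_rot: [0.0, 0.098, 0.995, -0.0]
force: [2.2, -0.9, -1.7]
finger_gap: 0.191
grip_force: 58.9
```

Request:
jog_arm --series '[[1, [0, 0, 0.0015], [0, 0, 0]], [1, [0, 0, 0.0025], [0, 0, 0]], [1, [0, 0, 0.0035], [0, 0, 0]], [1, [0, 0, 0.0035], [0, 0, 0]]]'

```text
time_s: 9.75
tcp_pos: [0.5705, -0.1544, 0.1515]
tool_rot: [0.0, 0.098, 0.995, -0.0]
force: [-1.6, 1.1, 7.6]
finger_gap: 0.195
grip_force: 60.0
```

The pin is seated, with 7.6 N of reaction. Releasing it and rising.

Request:
jog_arm --series '[[-1, [0, 0, -0.002], [0, 0, 0]], [-1, [0, 0, -0.002], [0, 0, 0]], [-1, [0, 0, -0.002], [0, 0, 0]], [-1, [0, 0, -0.002], [0, 0, 0]], [-1, [0, 0, -0.002], [0, 0, 0]], [-1, [0, 0, -0.002], [0, 0, 0]], [-1, [0, 0, -0.002], [0, 0, 0]], [-1, [0, 0, -0.02], [0, 0, 0]], [-1, [0, 0, -0.055], [0, 0, 0]], [-1, [0, 0, -0.075], [0, 0, 0]]]'

```text
time_s: 10.58
tcp_pos: [0.5706, -0.1544, 0.2274]
tool_rot: [0.001, 0.098, 0.995, -0.0]
force: [1.0, -0.8, 0.1]
finger_gap: 0.999
grip_force: 0.0
```

```bash
python3 - <<'E'
from h import *
np.set_printoptions(precision=4,suppress=True)
grab_frame("side");grab_frame("side")
q=grab_frame("scene");p=grab_frame("wrist")
s=observe();T=np.array(s["tcp_pos"]);print(T,s["tool_rot"],s["finger_gap"],s["force"]);M=rot(s["tool_rot"])
for n,z in(("pin",.123),("handle",.115)):
    for r in pinpoint(p,n)[:2]:
        X=atz(p,r["pixel"],z);print(n,r["pixel"],round(r["score"],2),X,M.inv().apply(X-T))
cv2.imwrite("pics/w7.png",np.hstack([cv2.resize(q["img"][190:310,200:390],(400,253)),cv2.resize(p["img"],(400,253))]))
E
```

```text
[ 0.5704 -0.1543  0.2256] [ 0.0006  0.098   0.9952 -0.0002] 1.0045872234427546 [0.0033 0.3052 0.0431]
pin [322.0, 239.7] 0.93 [ 0.5692 -0.1512  0.123 ] [0.0019 0.0029 0.1026]
handle [7.6, 310.1] 0.68 [ 0.5785 -0.3542  0.115 ] [-0.0469 -0.1944  0.1107]
handle [317.0, 139.6] 0.57 [ 0.5141 -0.1431  0.115 ] [0.0575 0.0001 0.1106]
```

View pics/w7.png

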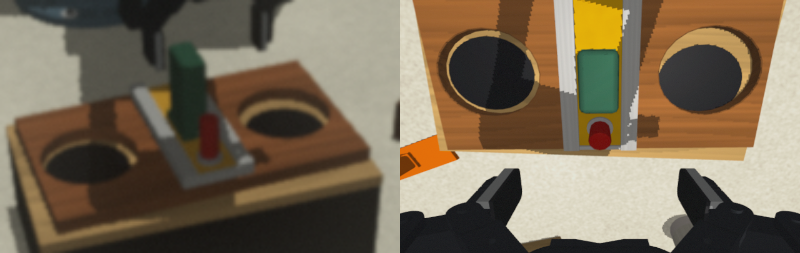

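Left half: the red pin stands upright and seated in the foot at (208,140). Right half: the wrist view agrees, pin at (600,133) and green grip at (598,82). Moving over the grip, then down.

Request:
jog_arm --series '[[-1, [0.03, 0, 0], [0, 0, 0]], [-1, [0.058, 0, 0], [0, 0, 0]], [-1, [0.058, 0, 0], [0, 0, 0]], [-1, [0.058, 0, 0.025], [0, 0, 0]], [-1, [0.058, 0, 0.05], [0, 0, 0]], [-1, [0.058, 0, 0.061], [0, 0, 0]], [-1, [0.058, 0, 0.061], [0, 0, 0]], [-1, [0.058, 0, 0.061], [0, 0, 0]], [-1, [0.058, 0, 0.061], [0, 0, 0]]]'

```text
time_s: 11.63
tcp_pos: [0.514, -0.1433, 0.165]
tool_rot: [0.0, 0.098, 0.995, -0.0]
force: [-0.0, 0.6, 0.4]
finger_gap: 0.999
grip_force: 0.0
```

Request:
jog_arm --series '[[1, [0, 0, 0], [0, 0, 0]], [1, [0, 0, 0], [0, 0, 0]], [1, [0, 0, 0], [0, 0, 0]], [1, [0, 0, 0], [0, 0, 0]], [1, [0, 0, 0], [0, 0, 0]], [1, [0, 0, 0], [0, 0, 0]], [1, [0, 0, 0], [0, 0, 0]], [1, [0, 0, 0], [0, 0, 0]], [1, [0, 0, 0], [0, 0, 0]], [1, [0, 0, 0], [0, 0, 0]]]'

```text
time_s: 12.47
tcp_pos: [0.5134, -0.1431, 0.1646]
tool_rot: [0.0, 0.098, 0.995, -0.0]
force: [-2.0, -0.4, 4.8]
finger_gap: 0.27
grip_force: 60.3
```

Request:
jog_arm --series '[[1, [0, 0, -0.003], [0, 0, 0]], [1, [0, 0, -0.007], [0, 0, 0]], [1, [0, 0, -0.012], [0, 0, 0]], [1, [0, 0, -0.018], [0, 0, 0]], [1, [0, 0, -0.025], [0, 0, 0]], [1, [0, 0, -0.032], [0, 0, 0]], [1, [0, 0, -0.039], [0, 0, 0]], [1, [0, 0, -0.046], [0, 0, 0]], [1, [0, 0, -0.053], [0, 0, 0]], [1, [0, 0, -0.06], [0, 0, 0]]]'

```text
time_s: 13.3
tcp_pos: [0.5133, -0.1429, 0.2251]
tool_rot: [0.0, 0.098, 0.995, -0.0]
force: [0.3, 0.4, -5.6]
finger_gap: 0.276
grip_force: 59.4
```

Request:
jog_arm --series '[[1, [0, 0, -0.007], [0, 0, 0]], [1, [0, 0, -0.014], [0, 0, 0]], [1, [0, 0, -0.02], [0, 0, 0]], [1, [0, 0, -0.024], [0, 0, 0]], [1, [0, 0, -0.025], [0, 0, 0]], [1, [0, 0, -0.025], [0, 0, 0]], [1, [0, 0, -0.025], [0, 0, 0]], [1, [0, 0, -0.025], [0, 0, 0]], [1, [0, 0, -0.025], [0, 0, 0]], [1, [0, 0, -0.025], [0, 0, 0]]]'

```text
time_s: 14.13
tcp_pos: [0.5131, -0.1429, 0.2488]
tool_rot: [-0.0, 0.098, 0.995, 0.0]
force: [0.4, 0.3, -6.4]
finger_gap: 0.276
grip_force: 59.3
```

```bash
python3 - <<'E'
from h import *
np.set_printoptions(precision=4,suppress=True)
for i in range(7): grab_frame("side")
q=grab_frame("scene");p=grab_frame("side")
s=observe();print(s["time_s"],s["tcp_pos"],s["tool_rot"],s["finger_gap"],s["grip_force"],s["force"],s["moment"],s["qd"])
for n in("pin","template","handle"):
    print(n,[(r["pixel"],round(r["score"],2)) for r in pinpoint(q,n)[:2]],[(r["pixel"],round(r["score"],2)) for r in pinpoint(p,n)[:2]])
cv2.imwrite("pics/w8.png",np.hstack([cv2.resize(q["img"][160:340,180:400],(400,327)),cv2.resize(p["img"][180:360,230:450],(400,327))]))
E
```

```text
14.5833 [ 0.5133 -0.1429  0.2492] [ 0.      0.098   0.9952 -0.    ] 0.2789377390101507 59.34827148914337 [-0.25   -0.0523 -5.4932] [ 0.007   0.0123 -0.021 ] [ 0.0001 -0.0025 -0.0008 -0.001  -0.0023  0.0028]
pin [([297.4, 231.4], 0.83)] [([349.4, 221.8], 0.65)]
template [([288.2, 224.8], 0.9)] [([322.6, 234.1], 0.9), ([344.8, 226.7], 0.32)]
handle [([293.4, 214.8], 0.85), ([162.1, 389.6], 0.84)] [([321.3, 227.3], 0.94), ([411.6, 390.6], 0.85)]
```

View pics/w8.png

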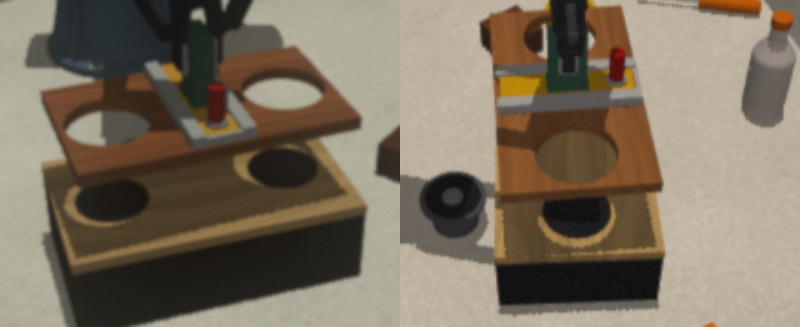

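Both views show the board hanging level and about 85 mm clear above the cabinet, with the pin seated and upright. Handing in.

```bash
python3 -c "
from cell import *
print(hand_in())"
```

```text
the job is handed in; nothing more can be done
None
```

I seated the pin through the foot into the board, lifted the template by the green handle to about 85 mm above the cabinet, and handed the job in at about 15 s with it held level and still; no verdict came back.

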